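# Sweep the tea lights into the dustpan

### The arm

A 6-joint arm with a two-finger parallel gripper is mounted at the origin on a cart in front of the work surface, level with it; the furniture and walls round the work are solid. World frame = base frame: x ahead of the robot, y to its left, z up, the work surface at z = 0. Lengths are in m, angles in rad, forces in N, time in s.
With the tool pointing down it reaches from about 0.35 to 0.8 m from the base axis. Payload 7.3 kg.
Tool frame: the origin (TCP) lies between the finger pads; the fingertips stand 25 mm ahead of it and the grasp point (between the pads) lies 6 mm ahead of it (r.tip_extent is the distance from the TCP to the fingertips, in m); z points along the fingers, y is the direction in which the jaws open and shut (so a half turn about z gives the same grasp; the last joint's range is limited). The gripper opens to 85 mm and grips with 20 to 120 N. Pads are 22 mm wide; open, the fingers measure 114 mm over their backs; the gripper's body (76 mm by 85 mm) begins 54 mm behind the grasp point. The pads swing forward as they close: fully open they stand 13 mm farther back than shut.
Start: joints at [1.036, 0.342, 1.524, -0, 1.275, -0.146], TCP at [0.199, 0.486, 0.256] pointing down, gripper open.
Joint ranges: [-2.53, 2.53], [-0.77, 2.02], [0.04, 2.7], [-1, 4.14], [0.28, 2.66], [-3.11, 3.11]. Speed limits (rad/s): [2.57, 2.57, 3.14, 3.14, 3.14, 3.14].

### API

Orientations are given as a unit quaternion [x, y, z, w].
In Python, from workcell import r, command_gripper, optics gives the robot as it stands. The module is installed in compiled form; this text tells all that it offers. Calls block until the motion is done:
- r.reach(position, orientation): joint-space move of the TCP to a pose.
- r.move_straight(position, orientation=None, speed=0.15, max_force=None): straight line of the TCP; orientation=None keeps the orientation; speed is the mean speed in m/s. With max_force (N) it stops when the force on the tool has changed by that much, and returns True; else False.
- r.movej(angles): joint-space move.
- command_gripper(opening, force=None): finger opening in m; force is the grip in N (None keeps the last); returns when the fingers have stopped.
- r.hold(seconds).
- r.solve_ik(position, orientation): joint angles nearest the present ones, or None.
- r.read_state(): the state.
- optics.get_image(name): name is "scene" or "top"; returns (picture, depth): 384x512x3 uint8, red, green, blue; 384x512 float32, m along the optical axis (not along the pixel's ray), 0 where there is no reading.
- optics.camera_model(name): a dict with "K" (3x3 intrinsics, pixels), "k1" (the pictures are not rectified: a ray, as slopes to the right and down, at radius r is drawn at 1 + k1 r^2 times it, then the intrinsics apply), "R" (3x3) and "t" (3): a world point X has camera coordinates R X + t. Camera axes: x right, y down, z forward; pixel columns grow to the right and rows downward; lengths in m; the calibration is good to about 2 mm. A picture is of the moment at which its call begins. camera_model takes no time and is no camera call.
A pose or a line that the arm cannot do raises r.PlanningError and nothing moves.
- r.finish_job(): hands the job in, once; it reports no verdict.
The state is a dict: "time_s": time; "joint_positions": joint angles; "dq": joint speeds; "tau": joint torques, N m; "eef_pos": TCP position; "eef_rot": TCP orientation; "contact_force": force on the tool from outside, world axes, zero at the start; "torque": the same for the moment, N m; "grip_width": finger opening in m.
Only numpy, scipy, OpenCV 4.12 (cv2) and the standard library are available. Lean on these libraries where they do the work, as an engineer would, in place of code of your own. Each camera call takes 0.05 s, during which the arm holds its last target.

### The job

Sweep the three tea lights across the worktop with your fingertips into the grey dustpan through its open front, so that all three lie flat and wholly inside, with nothing sticking out past the front edge. Only push them: keep them sliding on their bases, never pick one up or tip it over. Leave the tin, the roll of tape, the teaspoon and the black mug where they are.

Things in the scene. Friction and masses are not known exactly. Their poses are not given: they have to be found in the camera images.
- pan_front (a point): Point at worktop height in the middle of the grey dustpan's open front edge. +x points level into the pan, towards its back wall and handle; y runs along the front edge. The inside spans x 0 to 140 mm and y -90 to +90 mm, open over the full width at x = 0.
- dustpan: Grey dustpan, fixed in place. Origin: worktop height, 70 mm behind the front edge; +x to the handle. Inside 180 mm wide, 140 mm deep; side and back walls 4 mm thick (7 mm at the rim), 34 mm high. Floor 3 mm high, with a gentle 20 mm bevel at the front edge that things slide up. Handle 22 mm thick, up to 36 mm high, sticks out 126 mm behind the inside.
- tea_light_a: Tea light: flat round candle in a thin metal cup, 38 mm across and 15 mm high, about 15 g, standing upright on the worktop, slides easily. Origin at the centre of its underside, z up. The three are alike.
- tea_light_b: Tea light: flat round candle in a thin metal cup, 38 mm across and 15 mm high, about 15 g, standing upright on the worktop, slides easily. Origin at the centre of its underside, z up. The three are alike.
- tea_light_c: Tea light: flat round candle in a thin metal cup, 38 mm across and 15 mm high, about 15 g, standing upright on the worktop, slides easily. Origin at the centre of its underside, z up. The three are alike.
- tin: Bystander: short round food tin, 75 mm across, 58 mm high, standing. Origin at the centre of its underside.
- tape: Bystander: roll of beige tape lying flat, 104 mm across, 25 mm high. Origin at the centre of its underside.
- spoon: Bystander: metal teaspoon lying on the worktop between the tea lights and the robot, 130 mm long (along its x), 26 mm wide, 11 mm high. Origin under its middle.
- black_mug: Bystander: black mug, 88 x 126 mm with its handle, 106 mm high, standing. Origin at the centre of its underside's outline.
Mind the look-alikes: they are no part of the job. Leave any blue or orange look-alike of the tea_light_c alone.

How it is judged:
At the end, for the whole second after the job is handed in: All three tea lights lie at rest and flat (within 0.3 rad) in the dustpan, within its walls, each with its centre at least 17 mm behind the front edge and its underside less than 10 mm above the worktop (x of tea_light_a in the frame of pan_front between 0.017 and 0.14 m and y of tea_light_a in the frame of pan_front between -0.09 and 0.09 m and height (world z) of each of tea_light_a, tea_light_b, tea_light_c below 0.01 m and angle between each of tea_light_a, tea_light_b, tea_light_c's own z axis and vertical below 0.3 rad and linear speed of each of tea_light_a, tea_light_b, tea_light_c below 0.01 m/s and x of tea_light_b in the frame of pan_front between 0.017 and 0.14 m and y of tea_light_b in the frame of pan_front between -0.09 and 0.09 m and x of tea_light_c in the frame of pan_front between 0.017 and 0.14 m and y of tea_light_c in the frame of pan_front between -0.09 and 0.09 m); the robot touches nothing.
It fails at once if a tea light is lifted (its underside centre more than 15 mm above the worktop) (height (world z) of any of tea_light_a, tea_light_b, tea_light_c above 0.015 m).
It fails at once if a tea light is tipped over (more than 0.7 rad) (angle between any of tea_light_a, tea_light_b, tea_light_c's own z axis and vertical above 0.7 rad).
It fails at once if the tin, tape, teaspoon or mug is moved more than 20 mm or tipped (distance of any of tin, tape, spoon, black_mug from where it was at the start of the episode above 0.02 m or angle between any of tin, tape, spoon, black_mug's own z axis and vertical above 0.4 rad).
It also fails if it takes over 64 s, if anything falls off the work surface, if the arm or the gripper's body presses on something with over 40 N, if the wrist force passes 120 N, or if a joint passes its speed limit or range.

## Working session

There is one attempt and no reset: what is moved stays moved. The work goes in short steps, each a Python script; the robot and the scene stay as the last script left them, time stands still between calls to the robot, and variables do not carry over. Pictures are saved under pics/ and viewed, and the job is handed in when it is done.

```bash
mkdir -p pics; python3 - <<'E'
from workcell import r, optics
import cv2,numpy as np
for n in ("scene","top"):
    p,d=optics.get_image(n); cv2.imwrite(f"pics/{n}0.png",p[:,:,::-1]); np.savez(f"{n}0.npz",p=p,d=d)
    print(n,optics.camera_model(n))
print(r.read_state()["time_s"],r.tip_extent)
E
```

```text
scene {'K': array([[411.75117576,   0.        , 252.48441078],
       [  0.        , 411.75117576, 201.60317411],
       [  0.        ,   0.        ,   1.        ]]), 'k1': -0.008720659262487294, 'R': array([[ 0.58961532, -0.80755407,  0.01449851],
       [-0.57139047, -0.429739  , -0.69916902],
       [ 0.57084736,  0.40395645, -0.7148094 ]]), 't': array([-0.31312277,  0.34807439,  0.76868065])}
top {'K': array([[490.43303806,   0.        , 262.776646  ],
       [  0.        , 490.43303806, 187.80123929],
       [  0.        ,   0.        ,   1.        ]]), 'k1': -0.10488224591972009, 'R': array([[-0.46298645, -0.88629805, -0.01092282],
       [-0.7776742 ,  0.41209431, -0.47476428],
       [ 0.42528389, -0.21131503, -0.88004521]]), 't': array([0.2680405 , 0.43306178, 1.35325443])}
0.1 0.025
```

View pics/scene0.png

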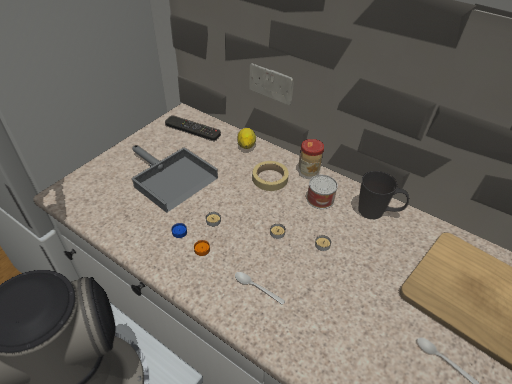

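View pics/top0.png

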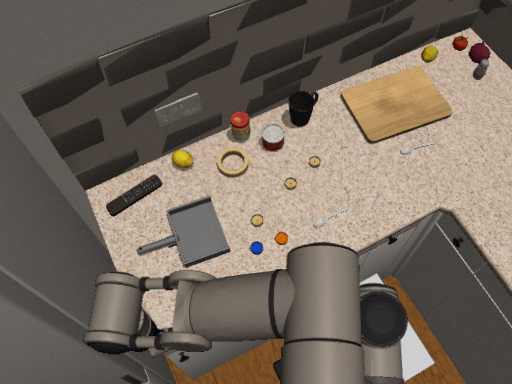

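Tea lights: scene (213,218), (278,231) and (323,242); top (257,220), (290,183) and (314,161). Possible confusions are the blue disc at scene (180,230) and the orange one at (202,248), in top (257,248) and (281,238); the tape and tin are larger. Next I check this in a close crop.

```bash
cat > h.py <<'E'
import cv2,numpy as np
from workcell import optics
def und(n,uv):
    c=optics.camera_model(n); K=c["K"]
    return cv2.undistortPoints(np.array(uv,float).reshape(-1,1,2),K,np.array([c["k1"],0,0,0,0.])).reshape(-1,2)
def ray(n,uv,z):
    c=optics.camera_model(n); x=und(n,uv); d=np.c_[x,np.ones(len(x))]@c["R"]; o=-c["R"].T@c["t"]
    return o+d*((z-o[2])/d[:,2])[:,None]
def proj(n,X):
    c=optics.camera_model(n); return cv2.projectPoints(np.array(X,float).reshape(-1,3),cv2.Rodrigues(c["R"])[0],c["t"],c["K"],np.array([c["k1"],0,0,0,0.]))[0].reshape(-1,2)
E
python3 - <<'E'
import cv2,numpy as np
from h import *
p=np.load("scene0.npz")["p"];q=np.load("top0.npz")["p"]
a=cv2.resize(p[140:270,120:350,::-1],None,fx=3.4,fy=3.4,interpolation=cv2.INTER_CUBIC)
b=cv2.resize(q[120:280,130:350,::-1],None,fx=3.6,fy=3.6,interpolation=cv2.INTER_CUBIC)
cv2.imwrite("pics/c1.png",a);cv2.imwrite("pics/c2.png",b)
for n,uvs in (("scene",[(213,218),(278,231),(323,242),(180,230),(202,248)]),("top",[(257,220),(290,183),(314,161),(257,248),(281,238)])):
    print(n,ray(n,uvs,0.012).round(4))
E
```

```text
scene [[ 0.4636  0.0763  0.012 ]
 [ 0.5273 -0.0815  0.012 ]
 [ 0.564  -0.1891  0.012 ]
 [ 0.3833  0.1161  0.012 ]
 [ 0.3734  0.035   0.012 ]]
top [[ 0.4635  0.0804  0.012 ]
 [ 0.5303 -0.074   0.012 ]
 [ 0.5658 -0.1848  0.012 ]
 [ 0.3809  0.123   0.012 ]
 [ 0.3757  0.0433  0.012 ]]
```

View pics/c1.png

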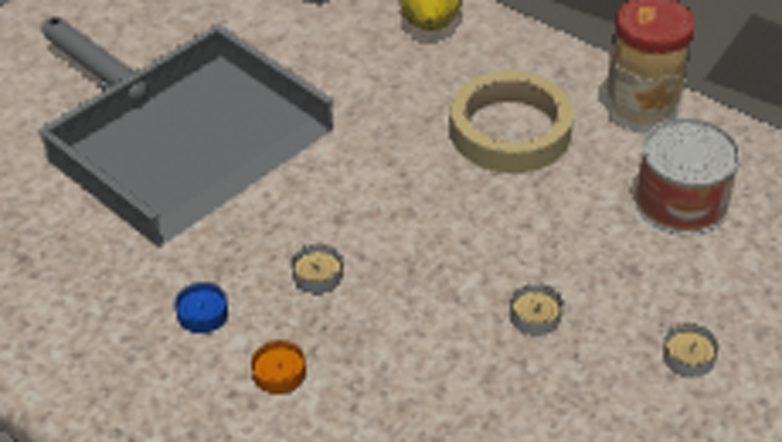

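View pics/c2.png

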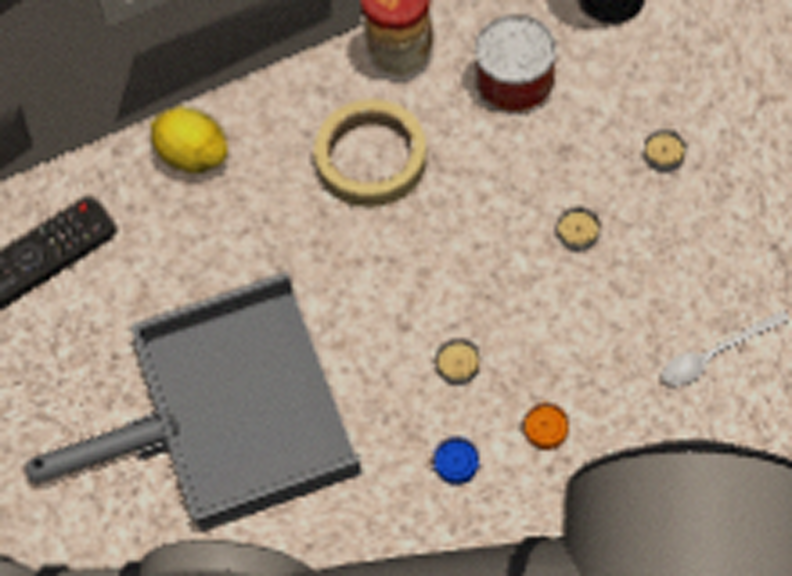

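```bash
python3 - <<'E'
import cv2,numpy as np
from h import *
p={n:np.load(n+"0.npz")["p"] for n in("scene","top")}; D={n:np.load(n+"0.npz")["d"] for n in p}
res={}
for n,cs in (("scene",[(213,218),(278,231),(323,242),(180,230),(202,248)]),("top",[(257,220),(290,183),(314,161),(257,248),(281,238)])):
    hsv=cv2.cvtColor(p[n],cv2.COLOR_RGB2HSV); out=[]
    for i,(u,v) in enumerate(cs):
        w=hsv[v-14:v+15,u-14:u+15]
        m=((w[...,1]>(100 if i<3 else 170))&(w[...,2]>60)).astype(np.uint8)
        N,l,st,ce=cv2.connectedComponentsWithStats(m); k=1+np.argmax(st[1:,4])
        out.append(ce[k]+[u-14,v-14]); print(n,i,st[k],out[-1].round(1),D[n][v,u])
        # depth z
        c=optics.camera_model(n); x=und(n,[out[-1]])[0]; d=D[n][int(round(out[-1][1])),int(round(out[-1][0]))]
        print("   3d",(c["R"].T@(np.array([x[0]*d,x[1]*d,d])-c["t"])).round(4))
    res[n]=ray(n,out,0.013); print(res[n].round(4))
print("mean",((res["scene"]+res["top"])/2).round(4))
print("scene z0",ray("scene",[(167.6,211.5),(217.6,178.2)],0).round(4))
s=lambda c:(120+c[0]/3.4,140+c[1]/3.4); t=lambda c:(130+c[0]/3.6,120+c[1]/3.6)
print("scene rim F near,F far,B far,B near",ray("scene",[s(c) for c in[(160,216),(332,101),(217,27),(43,132)]],.034).round(4))
print("top rim",ray("top",[t(c) for c in[(358,463),(290,278),(136,329),(200,524)]],.034).round(4))
# tin etc
print("tin top",ray("scene",[s((690,152))],.058),ray("top",[t((515,47))],.058))
print("tape",ray("scene",[s((511,110))],.025),ray("top",[t((371,148))],.025))
print("spoon",ray("scene",[(237,275),(282,302)],.005),ray("top",[(316,224),(349,209)],.005))
print("mug",ray("scene",[(376,205)],0.03))
E
```

```text
scene 0 [ 8 11 12  7 70] [212.5 218.1] 1.0647569
   3d [0.4665 0.0809 0.006 ]
scene 1 [ 8 10 12  8 72] [277.6 230.4] 1.0388978
   3d [ 0.5347 -0.0758  0.0035]
scene 2 [ 8 10 13  9 76] [322.8 242. ] 1.0073209
   3d [ 0.5648 -0.1884  0.0107]
scene 3 [  6   8  15  14 163] [178.9 230.3] 1.0370864
   3d [0.3849 0.1224 0.0048]
scene 4 [  6   7  16  15 193] [201.4 247.7] 0.99650466
   3d [0.3752 0.0388 0.0084]
[[ 0.4619  0.0766  0.013 ]
 [ 0.5276 -0.0799  0.013 ]
 [ 0.5629 -0.1891  0.013 ]
 [ 0.3803  0.1168  0.013 ]
 [ 0.3727  0.0362  0.013 ]]
top 0 [ 8  9 12 10 88] [256.9 219.9] 1.5248008
   3d [0.4648 0.0803 0.0104]
top 1 [ 9 10 11  9 76] [290.2 183. ] 1.577196
   3d [ 0.5271 -0.0728  0.0178]
top 2 [10 10 10  9 70] [314.4 161.2] 1.619225
   3d [ 0.5634 -0.1846  0.0144]
top 3 [  8   8  12  12 110] [256.3 247.8] 1.4855684
   3d [0.3843 0.1237 0.0068]
top 4 [  9   8  12  13 113] [281.3 238.1] 1.5008334
   3d [0.3775 0.041  0.0049]
[[ 0.4638  0.0808  0.013 ]
 [ 0.5293 -0.0743  0.013 ]
 [ 0.5641 -0.1851  0.013 ]
 [ 0.3821  0.1246  0.013 ]
 [ 0.3747  0.0427  0.013 ]]
mean [[ 0.4628  0.0787  0.013 ]
 [ 0.5285 -0.0771  0.013 ]
 [ 0.5635 -0.1871  0.013 ]
 [ 0.3812  0.1207  0.013 ]
 [ 0.3737  0.0395  0.013 ]]
scene z0 [[ 0.4174  0.1942  0.    ]
 [ 0.5971  0.1719 -0.    ]]
scene rim F near,F far,B far,B near [[0.4166 0.1891 0.034 ]
 [0.5966 0.1693 0.034 ]
 [0.6116 0.3113 0.034 ]
 [0.428  0.3301 0.034 ]]
top rim [[0.4095 0.1999 0.034 ]
 [0.5922 0.1776 0.034 ]
 [0.6096 0.3163 0.034 ]
 [0.4216 0.3374 0.034 ]]
tin top [[ 0.69661068 -0.10731808  0.058     ]] [[ 0.70024333 -0.10248325  0.058     ]]
tape [[0.68503165 0.05060727 0.025     ]] [[0.68362099 0.05519204 0.025     ]]
spoon [[ 0.36614553 -0.07638169  0.005     ]
 [ 0.36917228 -0.19768856  0.005     ]] [[ 0.36843842 -0.07677241  0.005     ]
 [ 0.36411199 -0.19537731  0.005     ]]
mug [[ 0.7409035 -0.2445473  0.03     ]]
```

Crop confirms: the three silver cups with beige wax are the targets, and blue and orange are look-alikes. Plan: use the half-closed jaws as a cradling fork and push each light along a straight line, starting with a gentle touch to find tip height.

```bash
cat >> h.py <<'E'
from workcell import r, command_gripper
from scipy.spatial.transform import Rotation as Ro
u=np.array([.105,.9945]);v=np.array([u[1],-u[0]]);mid=np.array([.504,.1845])
P=lambda x,w: mid+x*u+w*v
loc=lambda X:(np.dot(X[:2]-mid,u),np.dot(X[:2]-mid,v))
L={"A":np.array([.4628,.0787]),"B":np.array([.5285,-.0771]),"C":np.array([.5635,-.1871])}
G={"A":P(.085,-.045),"B":P(.080,.003),"C":P(.055,.050)}
def quat(d,sgn): 
    x=sgn*np.array([d[0],d[1],0]);z=np.array([0,0,-1.]);return Ro.from_matrix(np.c_[x,np.cross(z,x),z]).as_quat()
def plan(k):
    d=G[k]-L[k];d/=np.linalg.norm(d); return d
E
python3 - <<'E'
from h import *
for k in "ABC":
    d=plan(k);print(k,[round(a,3) for a in loc(L[k])],L[k]-.065*d,G[k]-.025*d)
    for s in(1,-1):
        for q in (L[k]-.065*d,G[k]-.025*d):
            j=r.solve_ik([*q,.03],quat(d,s));print(s,None if j is None else np.round(j,2))
t0=r.read_state()["time_s"]
command_gripper(.026);print(r.tip_extent,r.read_state()["grip_width"],r.read_state()["time_s"]-t0)
E
```

```text
A [np.float64(-0.11), np.float64(-0.03)] [0.46101037 0.01372464] [0.46748418 0.24876698]
1 [-0.14  0.56  1.95 -0.    0.63 -0.11]
1 [ 0.34  0.64  1.76 -0.    0.74  0.37]
-1 [-0.14  0.56  1.95 -0.    0.63  3.03]
-1 [ 0.34  0.64  1.76 -0.    0.74 -2.77]
B [np.float64(-0.258), np.float64(0.052)] [ 0.5309995  -0.14205192] [0.51634485 0.23876349]
1 [-0.4   0.66  1.7  -0.    0.78 -0.44]
1 [ 0.3   0.69  1.65 -0.    0.81  0.26]
-1 [-0.4   0.66  1.7  -0.    0.78  2.7 ]
-1 [ 0.3   0.69  1.65 -0.    0.81 -2.88]
C [np.float64(-0.363), np.float64(0.098)] [ 0.56411748 -0.25209707] [0.55973749 0.20894863]
1 [-0.54  0.75  1.49 -0.    0.89 -0.55]
1 [ 0.23  0.72  1.56 -0.    0.86  0.22]
-1 [-0.54  0.75  1.49 -0.    0.89  2.59]
-1 [ 0.23  0.72  1.56 -0.    0.86 -2.92]
0.025 0.025891496258000846 0.6
```

```bash
python3 - <<'E'
from h import *
k="A";d=plan(k);q=quat(d,1);s=L[k]-.065*d;e=G[k]-.025*d
r.reach([*s,.12],q)
r.move_straight([*s,.045],speed=.15)
hit=r.move_straight([*s,.012],speed=.03,max_force=3)
z=r.read_state()["eef_pos"][2];print("touch",hit,z,r.read_state()["contact_force"])
open("z0","w").write(str(float(z)))
r.move_straight([*s,z+.006],speed=.05)
p,_=optics.get_image("scene");cv2.imwrite("pics/s1.png",p[:,:,::-1]);print(r.read_state()["time_s"])
E
```

```text
touch True 0.024858591131125096 [-1.27790551  0.09080648  6.18686575]
4.3833
```

View pics/s1.png

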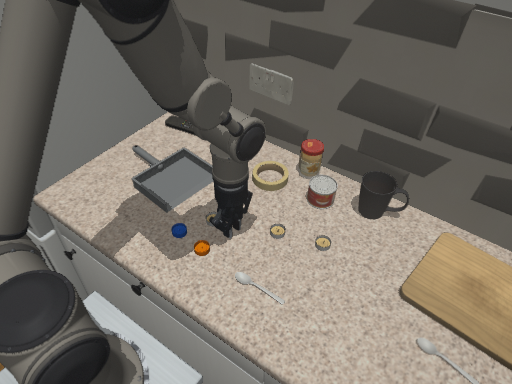

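The fork tip at (232,228) sits just behind light A at (210,217), with the worktop at TCP z 0.025. Pushing A.

```bash
cat >> h.py <<'E'
def push(k,first=False):
    z0=float(open("z0").read()); d=plan(k);q=quat(d,1);s=L[k]-.065*d;e=G[k]-.025*d
    if not first:
        r.reach([*s,.12],q); r.move_straight([*s,z0+.006],speed=.12)
    b=r.move_straight([*e,z0+.0065],speed=.09,max_force=15)
    st=r.read_state();print("stopped",b,st["eef_pos"],e,st["contact_force"])
    back=e-.03*d
    r.move_straight([*back,z0+.0065],speed=.06)
    r.move_straight([*back,.13],speed=.15)
E
python3 - <<'E'
from h import *
push("A",True)
r.reach([*(L["B"]-.065*plan("B")),.12],quat(plan("B"),1))
for n in("scene","top"):
    p,_=optics.get_image(n);cv2.imwrite(f"pics/{n}2.png",p[:,:,::-1])
print(r.read_state()["time_s"])
E
```

```text
stopped False [0.46754112 0.24856979 0.03138508] [0.46748418 0.24876698] [ 0.48384932 -0.15203978  0.30910315]
10.0833
```

View pics/scene2.png

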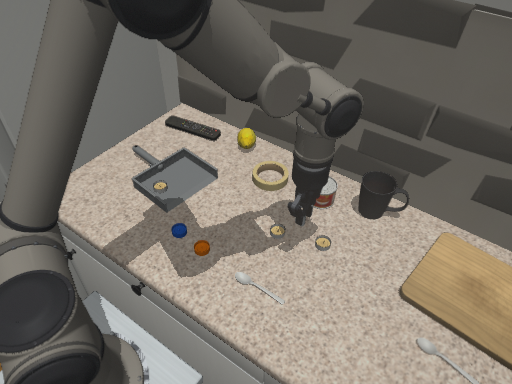

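View pics/top2.png

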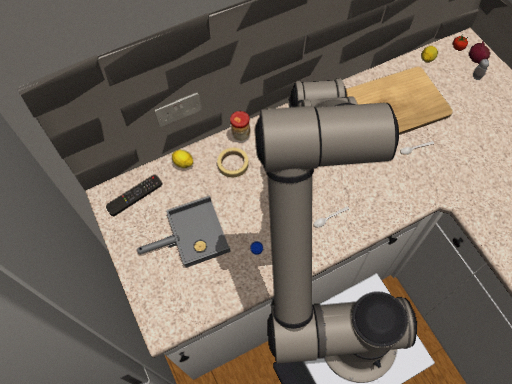

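A is now inside the pan (scene (160,187), top (200,246)). Now B, with a slightly shorter stand-off to stay clear of C.

```bash
sed -i 's/s=L\[k\]-.065\*d;e=G/s=L[k]-(.055 if k=="B" else .065)*d;e=G/' h.py; python3 - <<'E'
from h import *
push("B")
r.reach([*(L["C"]-.065*plan("C")),.12],quat(plan("C"),1))
for n in("scene",):
    p,_=optics.get_image(n);cv2.imwrite(f"pics/{n}3.png",p[:,:,::-1])
print(r.read_state()["time_s"])
E
```

```text
stopped False [0.51635986 0.23864008 0.03137979] [0.51634485 0.23876349] [0.27443596 0.17397163 0.50362407]
18.7
```

View pics/scene3.png

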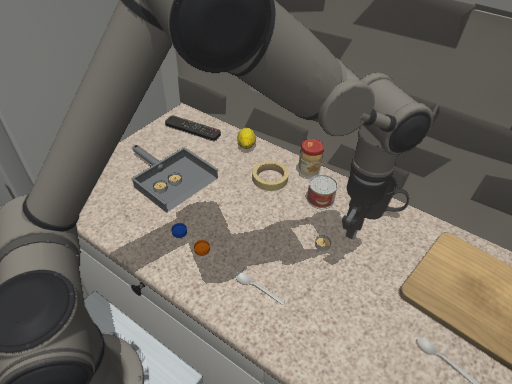

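A and B are in the pan at (160,187) and (175,180); C is undisturbed at (323,242) and the bystanders are in place. Now C.

```bash
python3 - <<'E'
from h import *
push("C")
r.reach([.45,-.1,.30],quat(plan("C"),1))
for n in("scene","top"):
    p,_=optics.get_image(n);cv2.imwrite(f"pics/{n}4.png",p[:,:,::-1]);np.savez(n+"4.npz",p=p)
print(r.read_state()["time_s"])
p=np.load("scene4.npz")["p"]
cv2.imwrite("pics/c4.png",cv2.resize(p[130:270,110:350,::-1],None,fx=3.3,fy=3.3,interpolation=cv2.INTER_CUBIC))
for n in("scene","top"):
    p=np.load(n+"4.npz")["p"];hsv=cv2.cvtColor(p,cv2.COLOR_RGB2HSV)
    c=proj(n,[[*P(.07,0),.01]])[0].astype(int);x0,y0=c-40
    m=((hsv[y0:y0+80,x0:x0+80,1]>90)&(hsv[y0:y0+80,x0:x0+80,2]>60)&(hsv[y0:y0+80,x0:x0+80,0]<30)).astype(np.uint8)
    N,l,st,ce=cv2.connectedComponentsWithStats(m)
    for i in range(1,N):
        if st[i,4]>25:
            X=ray(n,[ce[i]+[x0,y0]],.016)[0];print(n,st[i,4],(ce[i]+[x0,y0]).round(1),np.round(loc(X),3))
E
```

```text
stopped False [0.5597538  0.20886468 0.03136766] [0.55973749 0.20894863] [0.04160479 0.13522708 0.47583042]
27.975
scene 53 [192.8 173.6] [0.049 0.048]
scene 55 [174.4 177.7] [0.074 0.001]
scene 59 [159.6 185.6] [ 0.079 -0.048]
top 88 [199.5 215.9] [0.054 0.049]
top 94 [196.5 231.6] [0.08  0.002]
top 95 [199.7 245.7] [ 0.085 -0.046]
```

View pics/c4.png

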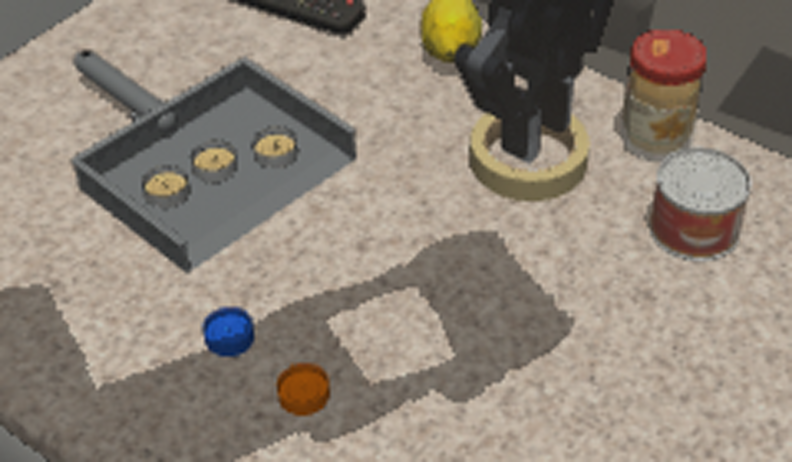

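View pics/scene4.png

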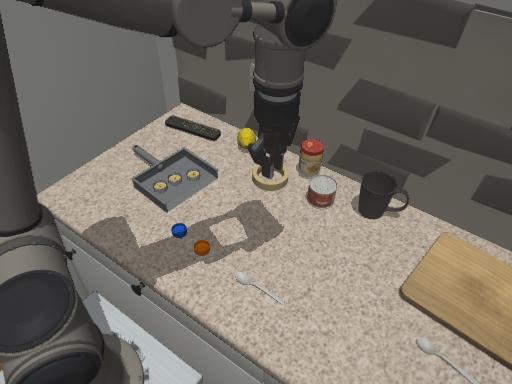

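All three lie flat in the pan, well behind the front edge at (188,265) in the crop. The bystanders and look-alikes are unmoved, and the gripper is at z 0.30, so it only appears to overlap the tape.

```bash
python3 - <<'E'
from workcell import r
s=r.read_state();print(s["time_s"],s["eef_pos"],s["contact_force"]);r.finish_job()
E
```

```text
27.975 [ 0.45026277 -0.09922778  0.29920583] [ 0.05682825 -0.93958006  0.0165302 ]
the job is handed in; nothing more can be done
```

I pushed the three tea lights one at a time into the dustpan, with the half-closed fingers acting as a fork, and handed the job in at 28 s. `finish_job` gave no verdict.

- **Tea lights:** in the last pictures all three lie flat. Their centres are about 49–54, 74–80 and 79–85 mm behind the front edge and about +48, +1 and −47 mm across it.
- **Other objects:** by eye, the tin, tape, spoon, mug and the blue and orange look-alikes are where they were. I did not measure their positions again.
- **Robot:** it ended clear of everything, about 0.3 m above the worktop. No push set off the 15 N force stop.
- **Disagreement:** the two cameras differ by about 4–8 mm, mainly in world y (about 5 mm along the pan's depth). I used the mean of the two views for the pushes. In the pan, both readings leave more than 30 mm to spare on the 17 mm limit.

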